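# Set the media unit display out again after dusting

### The arm

A 7-joint arm with a two-finger parallel gripper is mounted at the origin on the work surface. World frame = base frame: x ahead of the robot, y to its left, z up, the work surface at z = 0. Lengths are in m, angles in degrees, forces in N, time in s.
With the tool pointing down it reaches from about 0.425 to 0.875 m from the base axis. Payload 4.7 kg.
Tool frame: the origin (TCP) lies on the centre line of the jaws, within the pads' length; the fingertips stand 14 mm ahead of it and the grasp point (between the pads) lies 5 mm behind it; z points along the fingers, y is the line along which they close (so a half turn about z gives the same grasp; the last joint's range is limited). The gripper opens to 87 mm and grips with 3 to 60 N. Pads are 19 mm wide; open, the fingers measure 117 mm over their backs; the gripper's body (75 mm by 190 mm) begins 51 mm behind the grasp point.
Start: joints at [64.234, 18.392, -4.016, 83.108, 1.295, 78.541, -3.26], TCP at [0.291, -0.581, 0.237] pointing down, gripper open.
Joint ranges: [-163.93, 163.93], [-17.29, 119.83], [-79.2, 71.16], [3.27, 140.29], [-89.18, 269.18], [5.43, 117.66], [-154.24, 154.24]. Speed limits (degrees/s): [147.25, 147.25, 180, 180, 180, 180, 180].

### API

Orientations are given as [roll, pitch, yaw] about the fixed x, y, z axes, in that order (R = Rz(yaw) Ry(pitch) Rx(roll)).
In Python, from cell import env gives the robot as it stands.
- The arm moves only by the tool jog_arm, never from a script. Its argument "motion" is a list that holds one entry, the list of rows, each a list of 7 numbers: the shift along the tool's x, y, z in units of 0.1 m (1.0 is 0.1 m), then the turn, a rotation vector about the tool's x, y, z in units of 180 degrees (1.0 is 180 degrees), then the closure, from 0 (fully open) to 1 (shut). A call has 1 to 5 rows; each row is the pose to reach, as a shift and turn from the pose commanded when the call began, along the tool's axes at that moment, turning the shorter way round; what a row does not reach only later rows make up. A row lasts 1/10 s, in which the tool goes at most 50 mm and 8.59 degrees, less where a joint would pass 70% of its speed; a pose out of reach is approached as far as the arm can. A call with a number of a shift or a turn outside -1 to 1 is refused whole. A call with a gripper value outside its range is refused whole. The fingers move at their own pace and stop on an object; "grip_force" is the grip in N (left out, the last holds). Time passes only in rows, so rows that repeat a pose let the fingers close. It gives the time, the measured TCP pose, the force, the opening and the grip force at its end, in the units of the state.
- env.get_obs(): the state, without advancing time (a new reading comes with each control period).
- env.read_camera(name): name is "scene" or "top" or "wrist"; returns (picture, depth): 420x560x3 uint8, red, green, blue; 420x560 float32, m along the optical axis (not along the pixel's ray), 0 where there is no reading.
- env.camera_info(name): a dict with "camera_matrix" (3x3 intrinsics, pixels), "origin" and "orientation" of the camera in the world; the wrist camera has in their place "mount" (4x4, takes a point from camera to tool coordinates, whose origin is the TCP and whose axes are the flange's). Camera axes: x right, y down, z forward; pixel columns grow to the right and rows downward; lengths in m; the calibration is good to about 2 mm. A picture is of the moment at which its call begins: read the wrist's pose just before it. camera_info takes no time and is no camera call.
- env.sign_off(): hands the job in; it is judged then, once.
The state is a dict: "time_s": time; "qpos": joint angles; "joint_velocities": joint speeds; "effort": joint torques, N m; "tool_pos": TCP position; "tool_rot": TCP orientation; "force": force on the tool from outside, world axes, zero at the start; "wrist_torque": the same for the moment, N m; "grip_width": finger opening in m; "grasp_force": force on a finger pad.
Only numpy, scipy, OpenCV 4.12 (cv2) and the standard library are available. Lean on these libraries where they do the work, as an engineer would, in place of code of your own. Each camera call takes 0.05 s, during which the arm holds its last target. There are 200 camera calls.

### The job

I have dusted the media unit, so please set the display out again in one straight row with the router, which stays put: centre the mug on the round cork coaster, and the wooden box on the square slate tile with the tealight tin centred on top of it. Park the toy car midway between the mug and the router, in line with them and parallel to the router's long sides, and set the glass globe down gently midway between the box and the router, also in line. Everything stands upright and let go at the end; never tip the globe over, and leave the remote control and the potted plant where they are.

Things in the scene. Friction and masses are not known exactly. Their poses are not given: they have to be found in the camera images.
- mug: Loose teal ceramic mug, about 0.2 kg, standing upright: 75 mm high, 64 mm across at the rim, nearly straight sides, wall 4 mm, hollow, ring handle sticking out along its +y. Origin: centre of the underside; z up. Grasp across its x axis, clear of the handle.
- globe: Loose glass globe ornament, about 0.2 kg: glass ball of 58 mm diameter, its centre 41 mm above the origin, on a dark wooden foot 52 mm across; 70 mm high in all. Origin: centre of the underside; z up. Fragile: setting it down at more than 0.5 m/s breaks it.
- car: Loose pale wooden toy car, about 0.1 kg, on four wheels that do not turn: 90 mm long (x), body 40 mm wide (y) and 46 mm over the wheels, 41 mm high to its roof; body sides from 8 to 26 mm up, cabin (36 mm wide) above. The wheels (radius 12 mm) stand 28 mm before and behind the middle. Origin: centre of the underside, where the wheels touch the surface; x along its length, z up.
- keepsake: Loose wooden keepsake box, closed (the lid is fast), about 0.15 kg: 64 mm (x) by 50 mm (y), 45 mm high, flat top, small brass catch. Origin: centre of the underside; z up.
- tin: Loose round steel tealight tin, about 0.05 kg: 40 mm diameter, 24 mm high. Origin: centre of the underside; z up.
- router: Flat white plastic router, fixed: 120 mm long (x) by 90 mm wide (y), 30 mm high. Origin: centre of the underside at surface height; x along its long sides, z up. The row runs along its y axis: coaster and tile lie on that axis, one on either side, each 230 mm from the router centre to centre; which is on which side varies. Midway means halfway between the centres, 115 mm from each.
- coaster: Round cork coaster, fixed, 90 mm diameter, 5 mm thick. Origin: centre of the underside, at surface height.
- tile: Square grey slate tile, fixed, 90 by 90 mm, 6 mm thick. Origin: centre of the underside, at surface height.
- remote: Loose black remote control lying beyond the row, 42 mm (x) by 150 mm (y), 16 mm high; to be left alone. Origin: centre of the underside.
- plant: Loose small succulent in a white pot beyond the row, pot 64 mm across and 50 mm high, about 90 mm with its leaves; to be left alone. Origin: centre of the underside.
Mind the look-alikes: they are no part of the job. What is shaped like the globe but blue or purple is not meant.

How it is judged (in metres and radians):
At the end, for the whole second after the job is handed in: Mug on coaster, box on tile, tin on box, each within 12 mm of centre; car and globe on the surface midway (115 mm from coaster or tile, in line with the router), within 15 mm each way; car within 0.2 rad of the router's long sides; all upright within 0.1 rad, still, released (horizontal distance between mug and coaster below 0.012 m and z of mug in the frame of coaster between 0.001 and 0.009 m and horizontal distance between keepsake and tile below 0.012 m and z of keepsake in the frame of tile between 0.002 and 0.01 m and horizontal distance between tin and keepsake below 0.012 m and z of tin in the frame of keepsake between 0.041 and 0.049 m and horizontal distance between car and coaster between 0.1 and 0.13 m and x of car in the frame of router between -0.015 and 0.015 m and horizontal distance between each of car, globe and router below 0.14 m and height (world z) of each of car, globe below 0.006 m and horizontal distance between globe and tile between 0.1 and 0.13 m and x of globe in the frame of router between -0.015 and 0.015 m and angle between the x axis of car and the x axis of router, either way round below 0.2 rad and angle between each of mug, globe, car, keepsake, tin's own z axis and vertical below 0.1 rad and linear speed of each of mug, globe, car, keepsake, tin below 0.02 m/s); the robot touches nothing.
It fails at once if the remote control is pushed more than 20 mm (distance of remote from where it was at the start of the episode above 0.02 m).
It fails at once if the plant is pushed more than 20 mm or tipped (distance of plant from where it was at the start of the episode above 0.02 m or angle between plant's own z axis and vertical above 0.4 rad).
It fails at once if the glass globe is tipped over (more than 0.7 rad) (angle between globe's own z axis and vertical above 0.7 rad).
It fails at once if the glass globe is dropped or banged down (over 0.5 m/s within 15 mm of the surface) (linear speed of globe above 0.5 m/s and height (world z) of globe below 0.015 m).
It also fails if it takes over 120 s, if anything falls off the work surface, if the arm or the gripper's body presses on something with over 40 N, if the wrist force passes 120 N, or if a joint passes its speed limit or range.

## Working session

There is one attempt and no reset: what is moved stays moved. The work goes in short steps, Python scripts to look and compute and a tool call to move; the robot and the scene stay as the last step left them, time stands still between calls to the robot, and variables do not carry over. Pictures are saved under pics/ and viewed, at most 14 in all, crops included, and the job is handed in when it is done.

Besides the shell and the picture viewer there is one more tool, called after "Call:" as name(argument=value, ...), one argument or row to a line, values as JSON. jog_arm: Moves the arm, as the interface text tells. Shifts and turns lie within -1 to 1; 1 stands for 0.1 m of shift or 180 degrees of turn. Its arguments: {"type":"object","properties":{"motion":{"type":"array","items":{"type":"array","items":{"type":"array","items":{"type":"number"}}}},"grip_force":{"type":"number"}},"required":["motion"]}

```bash
mkdir -p pics; ls; python3 - <<'E'
from cell import env
import cv2,numpy as np
o=env.get_obs();print({k:np.round(v,3) for k,v in o.items()})
for n in ("top","scene"):
    p,d=env.read_camera(n);cv2.imwrite(f"pics/{n}0.png",p[:,:,::-1]);np.savez(f"{n}0.npz",p=p,d=d)
    print(n,env.camera_info(n))
print(env.camera_info("wrist"))
E
```

```text
pics
{'time_s': np.float64(0.0), 'qpos': array([64.237, 18.439, -4.015, 83.176,  1.292, 78.542, -3.26 ]), 'joint_velocities': array([ 0.16 , -0.019, -0.074,  0.019, -0.04 , -0.067,  0.091]), 'effort': array([-0.0000e+00, -4.9129e+01, -4.0400e-01, -3.1253e+01, -6.4000e-02,
        4.4000e-02,  0.0000e+00]), 'tool_pos': array([ 0.29 , -0.581,  0.235]), 'tool_rot': array([-1.79889e+02,  3.00000e-03,  2.65710e+01]), 'force': array([0.016, 0.183, 0.084]), 'wrist_torque': array([ 0.035, -0.015,  0.019]), 'grasp_force': np.float64(0.0), 'grip_width': np.float64(0.087)}
top {'camera_matrix': array([[441.01485223,   0.        , 280.53227033],
       [  0.        , 441.01485223, 214.54239531],
       [  0.        ,   0.        ,   1.        ]]), 'origin': array([0.41730175, 0.03719335, 1.03303596]), 'orientation': array([-170.93350111,   -0.17425185,  -90.54797419])}
scene {'camera_matrix': array([[517.78939922,   0.        , 286.65223758],
       [  0.        , 517.78939922, 217.60005449],
       [  0.        ,   0.        ,   1.        ]]), 'origin': array([ 1.25158856, -0.56385661,  1.06052143]), 'orientation': array([-137.74454124,   -0.83480717,   51.37081066])}
{'camera_matrix': array([[344.1870396 ,   0.        , 279.16897413],
       [  0.        , 344.1870396 , 212.70769213],
       [  0.        ,   0.        ,   1.        ]]), 'mount': array([[-1.08064105e-04, -9.69773758e-01, -2.44005832e-01,
         6.53794287e-02],
       [ 9.99999275e-01,  1.87810279e-04, -1.18930562e-03,
         2.60946013e-04],
       [ 1.19918418e-03, -2.44005784e-01,  9.69773035e-01,
        -1.48482990e-01],
       [ 0.00000000e+00,  0.00000000e+00,  0.00000000e+00,
         1.00000000e+00]])}
```

View pics/top0.png

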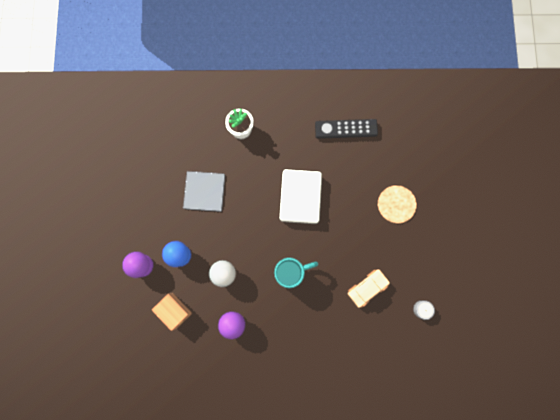

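View pics/scene0.png

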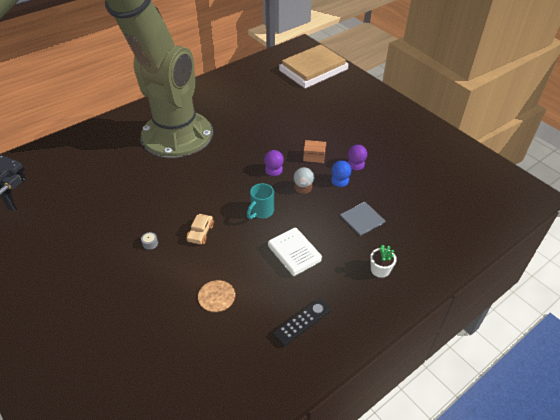

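The top view shows the row, image right being −y and image down being −x: tile (204,192), router (301,196), coaster (397,204). Loose: mug (289,272) with its handle to the right, clear globe (222,274), car (369,288), box (171,312), tin (424,310). Purple and blue look-alikes are at (137,265), (177,254) and (231,325).

```bash
cat > h.py <<'E'
import numpy as np,cv2
from scipy.spatial.transform import Rotation as R
from cell import env
def cam(n,o=None):
    i=env.camera_info(n)
    if n=="wrist":
        T=np.eye(4);T[:3,:3]=R.from_euler("xyz",o["tool_rot"],degrees=True).as_matrix();T[:3,3]=o["tool_pos"];T=T@i["mount"]
        return i["camera_matrix"],T[:3,:3],T[:3,3]
    return i["camera_matrix"],R.from_euler("xyz",i["orientation"],degrees=True).as_matrix(),np.array(i["origin"])
def rays(uv,K,Rm):
    uv=np.asarray(uv,float).reshape(-1,2)
    return np.c_[(uv-K[[0,1],[2,2]])/K[[0,1],[0,1]],np.ones(len(uv))]@Rm.T
def plane(uv,z,c):
    K,Rm,t=c;d=rays(uv,K,Rm);return t+d*((z-t[2])/d[:,2])[:,None]
def cloud(d,c):
    K,Rm,t=c;h,w=d.shape;u,v=np.meshgrid(np.arange(w),np.arange(h))
    return (t+rays(np.c_[u.ravel(),v.ravel()],K,Rm)*d.reshape(-1,1)).reshape(h,w,3)
def rect(xy):
    (x,y),(a,b),g=cv2.minAreaRect((np.asarray(xy)[:,:2]*1000).astype(np.float32))
    if a<b:a,b,g=b,a,g+90
    return np.round([x,y,a,b,(g+90)%180-90],1)   # mm, angle of long side in world
E
python3 - <<'E'
from h import *
f=np.load("top0.npz");p,d=f["p"],f["d"];c=cam("top");P=cloud(d,c)
print("table z",np.median(P[330:400,100:500,2]))
m=((P[...,2]>0.003)&(P[...,0]<0.85)&(d>0)).astype(np.uint8)
n,L,S,C=cv2.connectedComponentsWithStats(m)
for i in range(1,n):
    if S[i,4]<60: continue
    q=P[L==i];zt=np.percentile(q[:,2],97);t=q[q[:,2]>zt-.005]
    (cx,cy),r=cv2.minEnclosingCircle((t[:,:2]*1000).astype(np.float32))
    print(C[i].round(),S[i,4],"z",zt.round(3),"rgb",np.median(p[L==i],0),"top rect",rect(t),"circ",round(cx),round(cy),round(r),"mean",t.mean(0).round(4)[:2])
E
```

```text
table z -0.0004280548829035391
[239. 123.] 622 z 0.087 rgb [114. 189. 124.] top rect [788.8 121.   18.    9.1 -31.6] circ 789 122 9 mean [0.7885 0.1214]
[346. 128.] 1106 z 0.02 rgb [74. 74. 75.] top rect [ 790.3 -127.7  147.2   41.7  -88.2] circ 789 -128 75 mean [ 0.7903 -0.1268]
[300. 196.] 1991 z 0.034 rgb [247. 247. 247.] top rect [622.2 -13.7 116.9  88.5  -4.2] circ 622 -13 71 mean [ 0.6227 -0.014 ]
[204. 191.] 1359 z 0.01 rgb [194. 200. 205.] top rect [641.6 215.6  92.6  91.5  -4.7] circ 641 215 62 mean [0.6398 0.2148]
[397. 204.] 965 z 0.009 rgb [247. 235. 182.] top rect [ 604.3 -242.8   88.2   87.    88.7] circ 605 -244 46 mean [ 0.6045 -0.2429]
[176. 254.] 573 z 0.07 rgb [ 82. 131. 233.] top rect [486.8 266.9  35.9  31.5  78.2] circ 488 268 19 mean [0.4879 0.2692]
[137. 264.] 609 z 0.07 rgb [161.  93. 195.] top rect [464.5 355.6  37.4  30.5  68.4] circ 465 356 20 mean [0.4655 0.3566]
[291. 271.] 689 z 0.076 rgb [ 86. 172. 167.] top rect [ 4.438e+02  1.570e+01  6.220e+01  6.050e+01 -4.000e-01] circ 444 16 32 mean [0.4455 0.0159]
[222. 273.] 543 z 0.07 rgb [236. 236. 230.] top rect [443.4 164.3  35.6  31.5 -55.4] circ 443 164 18 mean [0.444  0.1642]
[368. 288.] 808 z 0.043 rgb [247. 245. 215.] top rect [ 405.5 -159.2   45.2   35.4  -51.4] circ 405 -159 26 mean [ 0.4051 -0.1591]
[171. 311.] 826 z 0.048 rgb [246. 209. 145.] top rect [361.6 277.9  64.3  50.3  44.8] circ 362 278 39 mean [0.3617 0.2782]
[424. 309.] 296 z 0.027 rgb [247. 247. 238.] top rect [ 359.3 -289.    37.9   37.8   37.4] circ 359 -289 20 mean [ 0.3592 -0.2886]
[231. 325.] 576 z 0.07 rgb [181.  103.  219.5] top rect [332.  144.1  33.4  33.  -54. ] circ 332 144 18 mean [0.3318 0.1434]
```

```bash
cat > plan.py <<'E'
# plan.py: waypoints x y z(mm) yaw closure [hold rows] -> rounded jog calls; tracks the commanded pose in cmd.json
import sys,json,os,numpy as np
F="cmd.json";cur=json.load(open(F)) if os.path.exists(F) else [291,-581,237,26.57]
for w in sys.argv[1:]:
    v=[float(a) for a in w.split(",")];x,y,z,yaw,g=v[:5];hold=int(v[5]) if len(v)>5 else 0;vmax=v[6] if len(v)>6 else 40
    while True:
        D=np.array([x,y,z])-cur[:3];dy=yaw-cur[3]
        n=int(max(np.ceil(np.linalg.norm(D)/vmax),np.ceil(abs(dy)/8.3)))
        a=np.radians(cur[3]);Rm=np.array([[np.cos(a),np.sin(a),0],[np.sin(a),-np.cos(a),0],[0,0,-1]])
        t=Rm.T@D
        if n==0 and hold==0:break
        if n: 
            s=min(5/n,1,98/max(abs(t).max(),1e-6));k=min(5,max(1,int(np.ceil(n*s-1e-9))))
            e=np.r_[t*s/100,0,0,-dy*s/180]
        else: k,e=0,np.zeros(6)
        rows=[];
        for i in range(1,k+1):rows.append([round(q,2) for q in e[:3]*i/k]+[0,0,round(e[5]*i/k,3),g])
        last=rows[-1] if rows else [0]*6+[g]
        done=n==0 or s>=1
        while done and hold and len(rows)<5: rows.append(last[:6]+[g]);hold-=1
        print(json.dumps([rows]).replace(" ",""))
        cur=list(np.array(cur[:3])+Rm@np.array(last[:3])*100)+[cur[3]-last[5]*180]
        if done and hold==0: break
    print("  #->",np.round(cur,1))
json.dump(cur,open(F,"w"))
E
python3 - <<'E'
from h import *
f=np.load("top0.npz");p,d=f["p"],f["d"];c=cam("top");P=cloud(d,c)
b=lambda x,y,r:np.hypot(P[...,0]-x,P[...,1]-y)<r
q=P[b(.405,-.159,.07)&(P[...,2]>.02)];print("car body",rect(q),rect(q[q[:,2]>.037]))
m=b(.444,.016,.08)&(P[...,2]>.025);q=P[m];r=np.hypot(q[:,0]-.444,q[:,1]-.016);h=q[r>.042]
print("handle",len(h),h.mean(0),np.degrees(np.arctan2(*(h.mean(0)-[.444,.016,0])[[1,0]])))
E
python3 plan.py 405,-159,150,129,0 405,-159,40,129,0
```

```text
car body [ 408.9 -164.8   90.4   46.2  -53.3] [ 405.2 -159.6   45.6   36.5  -53.7]
handle 48 [ 0.46062385 -0.03519566  0.06061981] -72.01076052268725
[[[0.22,-0.24,0.07,0,0,-0.043,0.0],[0.44,-0.49,0.13,0,0,-0.085,0.0],[0.65,-0.74,0.2,0,0,-0.128,0.0],[0.87,-0.98,0.26,0,0,-0.171,0.0]]]
[[[0.24,-0.08,0.05,0,0,-0.033,0.0],[0.49,-0.15,0.1,0,0,-0.067,0.0],[0.74,-0.23,0.15,0,0,-0.1,0.0],[0.98,-0.31,0.2,0,0,-0.134,0.0]]]
[[[0.33,0.04,0.07,0,0,-0.043,0.0],[0.65,0.08,0.13,0,0,-0.085,0.0],[0.98,0.11,0.2,0,0,-0.128,0.0]]]
[[[0.3,0.17,0.07,0,0,-0.045,0.0],[0.6,0.35,0.14,0,0,-0.091,0.0],[0.91,0.52,0.21,0,0,-0.136,0.0]]]
  #-> [ 404.7 -158.8  150.   129. ]
[[[-0.0,0.0,0.33,0,0,-0.0,0.0],[-0.0,0.0,0.65,0,0,-0.0,0.0],[-0.0,0.0,0.98,0,0,-0.0,0.0]]]
[[[-0.0,0.0,0.12,0,0,-0.0,0.0]]]
  #-> [ 404.7 -158.8   40.   129. ]
```

```bash
rm cmd.json; python3 plan.py 409,-165,120,126.7,0 409,-165,50,126.7,0,2
```

```text
[[[0.22,-0.24,0.09,0,0,-0.043,0.0],[0.45,-0.49,0.18,0,0,-0.085,0.0],[0.67,-0.74,0.27,0,0,-0.128,0.0],[0.9,-0.98,0.36,0,0,-0.171,0.0]]]
[[[0.24,-0.07,0.07,0,0,-0.033,0.0],[0.49,-0.15,0.14,0,0,-0.066,0.0],[0.74,-0.22,0.21,0,0,-0.099,0.0],[0.98,-0.3,0.28,0,0,-0.132,0.0]]]
[[[0.24,0.03,0.07,0,0,-0.032,0.0],[0.49,0.06,0.13,0,0,-0.064,0.0],[0.73,0.09,0.2,0,0,-0.095,0.0],[0.98,0.12,0.27,0,0,-0.127,0.0]]]
[[[0.28,0.16,0.09,0,0,-0.042,0.0],[0.57,0.32,0.17,0,0,-0.084,0.0],[0.85,0.49,0.26,0,0,-0.126,0.0]]]
  #-> [ 409.3 -165.1  120.   126.6]
[[[0.0,-0.0,0.35,0,0,-0.0,0.0],[0.0,-0.0,0.7,0,0,-0.0,0.0],[0.0,-0.0,0.7,0,0,-0.0,0.0],[0.0,-0.0,0.7,0,0,-0.0,0.0]]]
  #-> [ 409.3 -165.1   50.   126.6]
```

Call:
jog_arm(
  motion=[
    [[0.22,-0.24,0.09,0,0,-0.043,0],[0.45,-0.49,0.18,0,0,-0.085,0],[0.67,-0.74,0.27,0,0,-0.128,0],[0.9,-0.98,0.36,0,0,-0.171,0]],
  ],
)

```text
time_s: 0.5
tool_pos: [0.3273, -0.4519, 0.1997]
tool_rot: [-180.0, -0.0, 57.7]
force: [-0.3, -1.0, 0.7]
grip_width: 0.087
grasp_force: 0.0
```

Call:
jog_arm(
  motion=[
    [[0.24,-0.07,0.07,0,0,-0.033,0],[0.49,-0.15,0.14,0,0,-0.066,0],[0.74,-0.22,0.21,0,0,-0.099,0],[0.98,-0.3,0.28,0,0,-0.132,0]],
  ],
)

```text
time_s: 0.9
tool_pos: [0.3551, -0.3534, 0.1719]
tool_rot: [-180.0, -0.0, 81.4]
force: [0.8, -0.4, -0.2]
grip_width: 0.0868
grasp_force: 0.0
```

Call:
jog_arm(
  motion=[
    [[0.24,0.03,0.07,0,0,-0.032,0],[0.49,0.06,0.13,0,0,-0.064,0],[0.73,0.09,0.2,0,0,-0.095,0],[0.98,0.12,0.27,0,0,-0.127,0]],
  ],
)

```text
time_s: 1.3
tool_pos: [0.3819, -0.2587, 0.145]
tool_rot: [-180.0, -0.0, 104.2]
force: [-0.1, 0.1, 0.1]
grip_width: 0.0874
grasp_force: 0.0
```

Call:
jog_arm(
  motion=[
    [[0.28,0.16,0.09,0,0,-0.042,0],[0.57,0.32,0.17,0,0,-0.084,0],[0.85,0.49,0.26,0,0,-0.126,0]],
  ],
)

```text
time_s: 1.6
tool_pos: [0.4089, -0.1642, 0.1191]
tool_rot: [-180.0, 0.0, 126.9]
force: [0.1, -0.1, 0.2]
grip_width: 0.0871
grasp_force: 0.0
```

Call:
jog_arm(
  motion=[
    [[0,0,0.35,0,0,0,0],[0,0,0.7,0,0,0,0],[0,0,0.7,0,0,0,0],[0,0,0.7,0,0,0,0]],
  ],
)

```text
time_s: 2.0
tool_pos: [0.4087, -0.1653, 0.0496]
tool_rot: [-180.0, -0.1, 126.7]
force: [1.2, -0.5, 0.3]
grip_width: 0.0871
grasp_force: 0.0
```

```bash
python3 plan.py 409,-165,18,126.7,0,1 409,-165,18,126.7,0.7,5 409,-165,90,126.7,0.7,1 613.4,-128.6,90,175.5,.7,2 613.4,-128.6,22,175.5,.7,2,30
```

```text
[[[0.0,-0.0,0.32,0,0,-0.0,0.0],[0.0,-0.0,0.32,0,0,-0.0,0.0]]]
  #-> [ 409.3 -165.1   18.   126.6]
[[[0.0,-0.0,0.0,0,0,-0.0,0.7],[0.0,-0.0,0.0,0,0,-0.0,0.7],[0.0,-0.0,0.0,0,0,-0.0,0.7],[0.0,-0.0,0.0,0,0,-0.0,0.7],[0.0,-0.0,0.0,0,0,-0.0,0.7]]]
[[[0.0,-0.0,0.0,0,0,-0.0,0.7],[0.0,-0.0,0.0,0,0,-0.0,0.7]]]
  #-> [ 409.3 -165.1   18.   126.6]
[[[0.0,-0.0,-0.36,0,0,-0.0,0.7],[0.0,-0.0,-0.72,0,0,-0.0,0.7],[0.0,-0.0,-0.72,0,0,-0.0,0.7]]]
  #-> [ 409.3 -165.1   90.   126.6]
[[[-0.12,0.25,0.0,0,0,-0.036,0.7],[-0.24,0.49,0.0,0,0,-0.072,0.7],[-0.37,0.74,0.0,0,0,-0.108,0.7],[-0.49,0.98,0.0,0,0,-0.143,0.7]]]
[[[-0.26,0.2,0.0,0,0,-0.043,0.7],[-0.51,0.4,0.0,0,0,-0.086,0.7],[-0.77,0.6,0.0,0,0,-0.128,0.7],[-0.77,0.6,0.0,0,0,-0.128,0.7],[-0.77,0.6,0.0,0,0,-0.128,0.7]]]
  #-> [ 613.2 -128.4   90.   175.4]
[[[-0.0,-0.0,0.23,0,0,-0.0,0.7],[-0.0,-0.0,0.45,0,0,-0.0,0.7],[-0.0,-0.0,0.68,0,0,-0.0,0.7],[-0.0,-0.0,0.68,0,0,-0.0,0.7],[-0.0,-0.0,0.68,0,0,-0.0,0.7]]]
  #-> [ 613.2 -128.4   22.   175.4]
```

Call:
jog_arm(
  motion=[
    [[0,0,0.16,0,0,0,0],[0,0,0.32,0,0,0,0],[0,0,0.32,0,0,0,0]],
  ],
  grip_force=15,
)

```text
time_s: 2.3
tool_pos: [0.4089, -0.1658, 0.0179]
tool_rot: [-180.0, -0.0, 126.6]
force: [-0.5, 0.3, 0.5]
grip_width: 0.0871
grasp_force: 0.0
```

Call:
jog_arm(
  motion=[
    [[0,0,0,0,0,0,0.7],[0,0,0,0,0,0,0.7],[0,0,0,0,0,0,0.7],[0,0,0,0,0,0,0.7],[0,0,0,0,0,0,0.7]],
  ],
)

```text
time_s: 2.8
tool_pos: [0.4092, -0.1656, 0.0179]
tool_rot: [180.0, 0.0, 126.7]
force: [0.5, -0.0, 0.3]
grip_width: 0.0548
grasp_force: 0.0
```

Call:
jog_arm(
  motion=[
    [[0,0,0,0,0,0,0.7],[0,0,0,0,0,0,0.7],[0,0,0,0,0,0,0.7],[0,0,0,0,0,0,0.7],[0,0,0,0,0,0,0.7]],
  ],
)

```text
time_s: 3.3
tool_pos: [0.4089, -0.1655, 0.0175]
tool_rot: [-180.0, -0.0, 126.6]
force: [-0.1, -0.5, 0.5]
grip_width: 0.0399
grasp_force: 15.0
```

Call:
jog_arm(
  motion=[
    [[0,0,-0.36,0,0,0,0.7],[0,0,-0.72,0,0,0,0.7],[0,0,-0.72,0,0,0,0.7]],
  ],
)

```text
time_s: 3.6
tool_pos: [0.4124, -0.1667, 0.0937]
tool_rot: [179.8, 0.5, 126.7]
force: [0.7, 0.2, -1.1]
grip_width: 0.0399
grasp_force: 15.0
```

Call:
jog_arm(
  motion=[
    [[-0.12,0.25,0,0,0,-0.036,0.7],[-0.24,0.49,0,0,0,-0.072,0.7],[-0.37,0.74,0,0,0,-0.108,0.7],[-0.49,0.98,0,0,0,-0.143,0.7]],
  ],
)

```text
time_s: 4.0
tool_pos: [0.5175, -0.1459, 0.0884]
tool_rot: [180.0, -0.1, 152.6]
force: [0.8, -0.5, -0.6]
grip_width: 0.0401
grasp_force: 15.0
```

Call:
jog_arm(
  motion=[
    [[-0.26,0.2,0,0,0,-0.043,0.7],[-0.51,0.4,0,0,0,-0.086,0.7],[-0.77,0.6,0,0,0,-0.128,0.7],[-0.77,0.6,0,0,0,-0.128,0.7],[-0.77,0.6,0,0,0,-0.128,0.7]],
  ],
)

```text
time_s: 4.5
tool_pos: [0.6123, -0.128, 0.0878]
tool_rot: [179.9, -0.2, 175.4]
force: [-0.9, 0.0, -0.6]
grip_width: 0.0399
grasp_force: 15.0
```

Call:
jog_arm(
  motion=[
    [[0,0,0.23,0,0,0,0.7],[0,0,0.45,0,0,0,0.7],[0,0,0.68,0,0,0,0.7],[0,0,0.68,0,0,0,0.7],[0,0,0.68,0,0,0,0.7]],
  ],
)

```text
time_s: 5.0
tool_pos: [0.6118, -0.1292, 0.0215]
tool_rot: [-180.0, -0.1, 175.4]
force: [0.4, -0.4, -0.8]
grip_width: 0.04
grasp_force: 15.0
```

```bash
python3 plan.py 613.4,-128.6,19,175.5,.7,2 613.4,-128.6,19,175.5,0.3,4 613.4,-128.6,110,175.5,0,1 444,16,110,108,0,1 444,16,45,108,0,2 ; cat cmd.json
```

```text
[[[-0.0,-0.0,0.03,0,0,-0.0,0.7],[-0.0,-0.0,0.03,0,0,-0.0,0.7],[-0.0,-0.0,0.03,0,0,-0.0,0.7]]]
  #-> [ 613.2 -128.4   19.   175.4]
[[[-0.0,-0.0,0.0,0,0,-0.0,0.3],[-0.0,-0.0,0.0,0,0,-0.0,0.3],[-0.0,-0.0,0.0,0,0,-0.0,0.3],[-0.0,-0.0,0.0,0,0,-0.0,0.3],[-0.0,-0.0,0.0,0,0,-0.0,0.3]]]
  #-> [ 613.2 -128.4   19.   175.4]
[[[-0.0,-0.0,-0.3,0,0,-0.0,0.0],[-0.0,-0.0,-0.61,0,0,-0.0,0.0],[-0.0,-0.0,-0.91,0,0,-0.0,0.0],[-0.0,-0.0,-0.91,0,0,-0.0,0.0]]]
  #-> [ 613.2 -128.4  110.   175.4]
[[[0.2,0.14,0.0,0,0,0.041,0.0],[0.39,0.28,0.0,0,0,0.081,0.0],[0.59,0.43,0.0,0,0,0.122,0.0],[0.78,0.57,0.0,0,0,0.163,0.0],[0.98,0.71,0.0,0,0,0.204,0.0]]]
[[[0.24,-0.0,0.0,0,0,0.041,0.0],[0.49,-0.01,0.0,0,0,0.082,0.0],[0.74,-0.01,0.0,0,0,0.124,0.0],[0.98,-0.01,0.0,0,0,0.165,0.0]]]
[[[0.03,-0.02,0.0,0,0,0.006,0.0],[0.03,-0.02,0.0,0,0,0.006,0.0]]]
  #-> [444.   16.2 110.  107.9]
[[[-0.0,-0.0,0.32,0,0,-0.0,0.0],[-0.0,-0.0,0.65,0,0,-0.0,0.0],[-0.0,-0.0,0.65,0,0,-0.0,0.0],[-0.0,-0.0,0.65,0,0,-0.0,0.0]]]
  #-> [444.   16.2  45.  107.9]
[444.0220409361108, 16.240336600654306, 45.0, 107.93]
```

Call:
jog_arm(
  motion=[
    [[0,0,0.03,0,0,0,0.7],[0,0,0.03,0,0,0,0.7],[0,0,0.03,0,0,0,0.7]],
  ],
)

```text
time_s: 5.3
tool_pos: [0.6132, -0.129, 0.0193]
tool_rot: [-180.0, 0.0, 175.4]
force: [0.4, 0.6, -0.6]
grip_width: 0.0404
grasp_force: 15.0
```

Call:
jog_arm(
  motion=[
    [[0,0,0,0,0,0,0.3],[0,0,0,0,0,0,0.3],[0,0,0,0,0,0,0.3],[0,0,0,0,0,0,0.3],[0,0,0,0,0,0,0.3]],
  ],
)

```text
time_s: 5.8
tool_pos: [0.613, -0.1288, 0.0186]
tool_rot: [-180.0, 0.0, 175.4]
force: [-0.3, 0.1, -0.2]
grip_width: 0.0602
grasp_force: 0.0
```

Call:
jog_arm(
  motion=[
    [[0,0,-0.3,0,0,0,0],[0,0,-0.61,0,0,0,0],[0,0,-0.91,0,0,0,0],[0,0,-0.91,0,0,0,0]],
  ],
)

```text
time_s: 6.2
tool_pos: [0.6161, -0.129, 0.1145]
tool_rot: [-179.9, 0.5, 175.4]
force: [0.6, 0.9, 0.0]
grip_width: 0.0834
grasp_force: 0.0
```

Call:
jog_arm(
  motion=[
    [[0.2,0.14,0,0,0,0.041,0],[0.39,0.28,0,0,0,0.081,0],[0.59,0.43,0,0,0,0.122,0],[0.78,0.57,0,0,0,0.163,0],[0.98,0.71,0,0,0,0.204,0]],
  ],
)

```text
time_s: 6.7
tool_pos: [0.5197, -0.0495, 0.1088]
tool_rot: [-180.0, -0.0, 138.4]
force: [-0.3, -0.6, 0.6]
grip_width: 0.0869
grasp_force: 0.0
```

Call:
jog_arm(
  motion=[
    [[0.24,0,0,0,0,0.041,0],[0.49,-0.01,0,0,0,0.082,0],[0.74,-0.01,0,0,0,0.124,0],[0.98,-0.01,0,0,0,0.165,0]],
  ],
)

```text
time_s: 7.1
tool_pos: [0.4452, 0.0143, 0.1088]
tool_rot: [-179.9, -0.0, 108.7]
force: [0.7, -0.4, -0.1]
grip_width: 0.0869
grasp_force: 0.0
```

Call:
jog_arm(
  motion=[
    [[0.03,-0.02,0,0,0,0.006,0],[0.03,-0.02,0,0,0,0.006,0]],
  ],
)

```text
time_s: 7.3
tool_pos: [0.4434, 0.0159, 0.1093]
tool_rot: [-180.0, 0.1, 108.1]
force: [-0.3, -0.4, 1.1]
grip_width: 0.0867
grasp_force: 0.0
```

```bash
python3 - <<'E'
from h import *
p,d=env.read_camera("top");c=cam("top");cv2.imwrite("pics/top1.png",p[:,:,::-1]);P=cloud(d,c)
q=P[(np.hypot(P[...,0]-.613,P[...,1]+.129)<.062)&(P[...,2]>.02)&(P[...,2]<.06)&(P[...,1]<-.07)];print("car",len(q),rect(q))
o=env.get_obs();p,d=env.read_camera("wrist");cv2.imwrite("pics/w1.png",p[:,:,::-1]);P=cloud(d,cam("wrist",o))
q=P[(np.hypot(P[...,0]-.444,P[...,1]-.016)<.037)&(P[...,2]>.068)&(P[...,2]<.085)];print("mug",len(q),rect(q),o["tool_pos"])
E
```

```text
car 696 [ 614.7 -127.5   90.    45.3   -4.4]
mug 1743 [438.5  24.   63.2  45.9  18. ] [0.44410517 0.01535397 0.10948782]
```

View pics/w1.png

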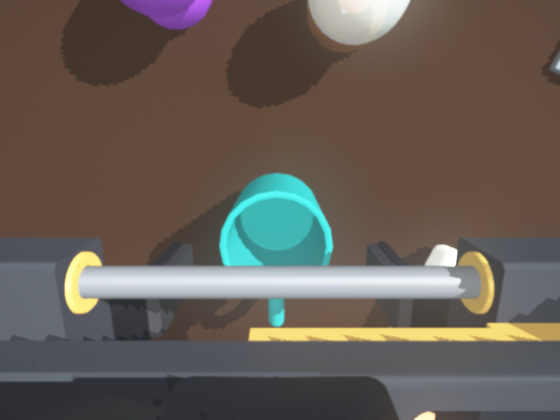

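The wrist view shows the mug rim centred at (276,240) between the jaws, with the handle straight down at (277,310), clear of the fingers. The car sits within 2 mm of its place.

```bash
python3 plan.py 444,16,110,108,0.6,4 444,16,110,108,.6,1 604.6,-243.4,110,85.5,.6,2 604.6,-243.4,51,85.5,.6,2,25 604.6,-243.4,51,85.5,0,4 604.6,-243.4,130,85.5,0,1
```

```text
[[[-0.0,-0.0,-0.32,0,0,-0.0,0.6],[-0.0,-0.0,-0.65,0,0,-0.0,0.6],[-0.0,-0.0,-0.65,0,0,-0.0,0.6],[-0.0,-0.0,-0.65,0,0,-0.0,0.6],[-0.0,-0.0,-0.65,0,0,-0.0,0.6]]]
[[[-0.0,-0.0,0.0,0,0,-0.0,0.6],[-0.0,-0.0,0.0,0,0,-0.0,0.6]]]
  #-> [444.   16.2 110.  107.9]
[[[-0.0,-0.0,0.0,0,0,-0.0,0.6],[-0.0,-0.0,0.0,0,0,-0.0,0.6]]]
  #-> [444.   16.2 110.  107.9]
[[[-0.33,0.08,0.0,0,0,0.014,0.6],[-0.65,0.16,0.0,0,0,0.027,0.6],[-0.98,0.24,0.0,0,0,0.041,0.6]]]
[[[-0.24,0.1,0.0,0,0,0.011,0.6],[-0.49,0.19,0.0,0,0,0.022,0.6],[-0.74,0.29,0.0,0,0,0.032,0.6],[-0.98,0.38,0.0,0,0,0.043,0.6]]]
[[[-0.29,0.16,0.0,0,0,0.014,0.6],[-0.58,0.32,0.0,0,0,0.027,0.6],[-0.87,0.48,0.0,0,0,0.041,0.6],[-0.87,0.48,0.0,0,0,0.041,0.6],[-0.87,0.48,0.0,0,0,0.041,0.6]]]
  #-> [ 604.5 -243.5  110.    85.4]
[[[0.0,0.0,0.2,0,0,-0.0,0.6],[0.0,0.0,0.39,0,0,-0.0,0.6],[0.0,0.0,0.59,0,0,-0.0,0.6],[0.0,0.0,0.59,0,0,-0.0,0.6],[0.0,0.0,0.59,0,0,-0.0,0.6]]]
  #-> [ 604.5 -243.5   51.    85.4]
[[[0.0,0.0,0.0,0,0,-0.0,0.0],[0.0,0.0,0.0,0,0,-0.0,0.0],[0.0,0.0,0.0,0,0,-0.0,0.0],[0.0,0.0,0.0,0,0,-0.0,0.0],[0.0,0.0,0.0,0,0,-0.0,0.0]]]
  #-> [ 604.5 -243.5   51.    85.4]
[[[0.0,0.0,-0.4,0,0,-0.0,0.0],[0.0,0.0,-0.79,0,0,-0.0,0.0],[0.0,0.0,-0.79,0,0,-0.0,0.0]]]
  #-> [ 604.5 -243.5  130.    85.4]
```

Call:
jog_arm(
  motion=[
    [[0,0,0.32,0,0,0,0],[0,0,0.65,0,0,0,0],[0,0,0.65,0,0,0,0],[0,0,0.65,0,0,0,0.6],[0,0,0.65,0,0,0,0.6]],
  ],
)

```text
time_s: 7.9
tool_pos: [0.4453, 0.0157, 0.0459]
tool_rot: [179.9, 0.0, 107.9]
force: [0.8, 0.8, 0.5]
grip_width: 0.0777
grasp_force: 0.0
```

Call:
jog_arm(
  motion=[
    [[0,0,0,0,0,0,0.6],[0,0,0,0,0,0,0.6],[0,0,0,0,0,0,0.6],[0,0,0,0,0,0,0.6],[0,0,0,0,0,0,0.6]],
  ],
)

```text
time_s: 8.4
tool_pos: [0.444, 0.0155, 0.0455]
tool_rot: [180.0, 0.1, 107.9]
force: [-3.7, -1.2, 5.8]
grip_width: 0.062
grasp_force: 15.0
```

Call:
jog_arm(
  motion=[
    [[0,0,-0.3,0,0,0,0.6],[0,0,-0.65,0,0,0,0.6],[0,0,-0.65,0,0,0,0.6]],
  ],
)

```text
time_s: 8.7
tool_pos: [0.4472, 0.0161, 0.1136]
tool_rot: [179.5, 0.2, 107.9]
force: [1.6, 0.7, -2.8]
grip_width: 0.0625
grasp_force: 15.0
```

Call:
jog_arm(
  motion=[
    [[-0.33,0.08,0,0,0,0.014,0.6],[-0.65,0.16,0,0,0,0.027,0.6],[-0.98,0.24,0,0,0,0.041,0.6]],
  ],
)

```text
time_s: 9.0
tool_pos: [0.4967, -0.0707, 0.1086]
tool_rot: [-180.0, 0.0, 100.5]
force: [0.2, -0.1, -2.7]
grip_width: 0.0623
grasp_force: 15.0
```

Call:
jog_arm(
  motion=[
    [[-0.24,0.1,0,0,0,0.011,0.6],[-0.49,0.19,0,0,0,0.022,0.6],[-0.74,0.29,0,0,0,0.032,0.6],[-0.98,0.38,0,0,0,0.043,0.6]],
  ],
)

```text
time_s: 9.4
tool_pos: [0.5519, -0.1602, 0.108]
tool_rot: [-179.9, -0.0, 92.7]
force: [0.2, -0.3, -2.5]
grip_width: 0.0623
grasp_force: 15.0
```

Call:
jog_arm(
  motion=[
    [[-0.29,0.16,0,0,0,0.014,0.6],[-0.58,0.32,0,0,0,0.027,0.6],[-0.87,0.48,0,0,0,0.041,0.6],[-0.87,0.48,0,0,0,0.041,0.6],[-0.87,0.48,0,0,0,0.041,0.6]],
  ],
)

```text
time_s: 9.9
tool_pos: [0.6034, -0.2441, 0.1076]
tool_rot: [-179.9, -0.1, 85.4]
force: [-0.4, 0.6, -3.7]
grip_width: 0.0619
grasp_force: 15.0
```

Call:
jog_arm(
  motion=[
    [[0,0,0.2,0,0,0,0.6],[0,0,0.39,0,0,0,0.6],[0,0,0.59,0,0,0,0.6],[0,0,0.59,0,0,0,0.6],[0,0,0.59,0,0,0,0.6]],
  ],
)

```text
time_s: 10.4
tool_pos: [0.6036, -0.2425, 0.0504]
tool_rot: [-179.9, -0.0, 85.5]
force: [-1.1, 0.2, -2.4]
grip_width: 0.0622
grasp_force: 15.0
```

```bash
python3 plan.py 443.4,164.3,130,85.5,0 443.4,164.3,100,85.5,0,2
```

```text
[[[0.33,-0.16,0.0,0,0,-0.0,0.0],[0.65,-0.32,0.0,0,0,-0.0,0.0],[0.98,-0.48,0.0,0,0,-0.0,0.0]]]
[[[0.33,-0.16,0.0,0,0,-0.0,0.0],[0.65,-0.32,0.0,0,0,-0.0,0.0],[0.98,-0.48,0.0,0,0,-0.0,0.0]]]
[[[0.33,-0.16,0.0,0,0,-0.0,0.0],[0.65,-0.32,0.0,0,0,-0.0,0.0],[0.98,-0.48,0.0,0,0,-0.0,0.0]]]
[[[0.33,-0.16,0.0,0,0,-0.0,0.0],[0.65,-0.32,0.0,0,0,-0.0,0.0],[0.98,-0.48,0.0,0,0,-0.0,0.0]]]
[[[0.02,-0.01,0.0,0,0,-0.0,0.0]]]
  #-> [443.5 164.6 130.   85.4]
[[[-0.0,-0.0,0.3,0,0,-0.0,0.0],[-0.0,-0.0,0.3,0,0,-0.0,0.0],[-0.0,-0.0,0.3,0,0,-0.0,0.0]]]
  #-> [443.5 164.6 100.   85.4]
```

Call:
jog_arm(
  motion=[
    [[0,0,0.01,0,0,0,0.6],[0,0,0.01,0,0,0,0.6],[0,0,0.01,0,0,0,0],[0,0,0.01,0,0,0,0],[0,0,0.01,0,0,0,0]],
  ],
)

```text
time_s: 10.9
tool_pos: [0.6047, -0.2441, 0.0503]
tool_rot: [179.9, 0.0, 85.4]
force: [0.2, 0.7, 0.1]
grip_width: 0.0789
grasp_force: 0.0
```

Call:
jog_arm(
  motion=[
    [[0,0,0,0,0,0,0],[0,0,0,0,0,0,0],[0,0,-0.4,0,0,0,0],[0,0,-0.8,0,0,0,0],[0,0,-0.8,0,0,0,0]],
  ],
)

```text
time_s: 11.4
tool_pos: [0.6083, -0.2449, 0.1364]
tool_rot: [179.4, 0.2, 85.4]
force: [1.3, -0.2, 0.9]
grip_width: 0.0869
grasp_force: 0.0
```

Call:
jog_arm(
  motion=[
    [[0.33,-0.16,0,0,0,0,0],[0.65,-0.32,0,0,0,0,0],[0.98,-0.48,0,0,0,0,0]],
  ],
)

```text
time_s: 11.7
tool_pos: [0.5636, -0.1415, 0.1293]
tool_rot: [180.0, -0.0, 85.4]
force: [0.5, -1.0, -0.5]
grip_width: 0.0868
grasp_force: 0.0
```

Call:
jog_arm(
  motion=[
    [[0.33,-0.16,0,0,0,0,0],[0.65,-0.32,0,0,0,0,0],[0.98,-0.48,0,0,0,0,0]],
  ],
)

```text
time_s: 12.0
tool_pos: [0.5234, -0.0397, 0.1294]
tool_rot: [180.0, 0.0, 85.4]
force: [-0.1, -0.0, -0.3]
grip_width: 0.0871
grasp_force: 0.0
```

Call:
jog_arm(
  motion=[
    [[0.33,-0.16,0,0,0,0,0],[0.65,-0.32,0,0,0,0,0],[0.98,-0.48,0,0,0,0,0]],
  ],
)

```text
time_s: 12.3
tool_pos: [0.4834, 0.0618, 0.1295]
tool_rot: [180.0, 0.0, 85.4]
force: [0.5, 0.1, -0.6]
grip_width: 0.0873
grasp_force: 0.0
```

Call:
jog_arm(
  motion=[
    [[0.33,-0.16,0,0,0,0,0],[0.65,-0.32,0,0,0,0,0],[0.98,-0.48,0,0,0,0,0]],
  ],
)

```text
time_s: 12.6
tool_pos: [0.4434, 0.1633, 0.1296]
tool_rot: [180.0, 0.0, 85.4]
force: [1.2, -0.1, 0.5]
grip_width: 0.0868
grasp_force: 0.0
```

Call:
jog_arm(
  motion=[
    [[0.02,-0.01,0,0,0,0,0],[0.02,-0.01,0.3,0,0,0,0],[0.02,-0.01,0.3,0,0,0,0],[0.02,-0.01,0.3,0,0,0,0]],
  ],
)

```text
time_s: 13.0
tool_pos: [0.4429, 0.1636, 0.0993]
tool_rot: [-179.9, 0.0, 85.4]
force: [0.1, 0.1, -0.2]
grip_width: 0.087
grasp_force: 0.0
```

```bash
python3 - <<'E'
from h import *
p,d=env.read_camera("top");c=cam("top");P=cloud(d,c)
q=P[(np.hypot(P[...,0]-.6046,P[...,1]+.2434)<.037)&(P[...,2]>.07)];print("mug",len(q),rect(q))
o=env.get_obs();p,d=env.read_camera("wrist");cv2.imwrite("pics/w2.png",p[:,:,::-1]);P=cloud(d,cam("wrist",o));print(o["tool_pos"],o["time_s"])
E
```

```text
mug 220 [ 605.8 -242.1   62.8   62.1  -62.8]
[0.4436369  0.16378793 0.10000793] 13.05
```

View pics/w2.png

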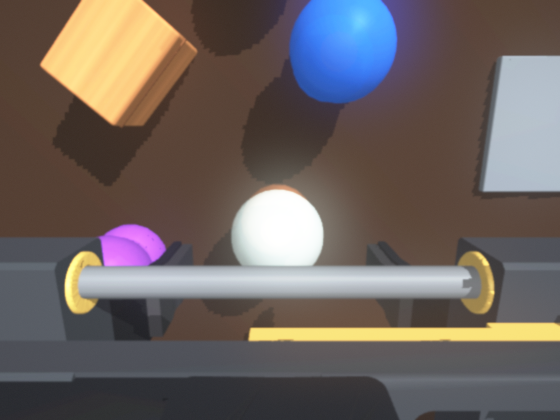

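The wrist view shows the white globe at (278,232), centred between the fingers, with its look-alikes clear of them. The mug stands within 2 mm of the coaster's centre.

```bash
python3 plan.py 443.5,164.6,36,85.5,0,2 443.5,164.6,110,85.5,.6,1,25 631.4,100.8,110,85.5,.6,2,25 631.4,100.8,50,85.5,.6,1,20 631.4,100.8,38,85.5,.6,2,5 
```

```text
[[[0.0,-0.0,0.32,0,0,-0.0,0.0],[0.0,-0.0,0.64,0,0,-0.0,0.0],[0.0,-0.0,0.64,0,0,-0.0,0.0],[0.0,-0.0,0.64,0,0,-0.0,0.0]]]
  #-> [443.5 164.6  36.   85.4]
[[[0.0,-0.0,-0.25,0,0,-0.0,0.6],[0.0,-0.0,-0.49,0,0,-0.0,0.6],[0.0,-0.0,-0.74,0,0,-0.0,0.6],[0.0,-0.0,-0.74,0,0,-0.0,0.6]]]
  #-> [443.5 164.6 110.   85.4]
[[[-0.05,0.2,0.0,0,0,-0.0,0.6],[-0.1,0.39,0.0,0,0,-0.0,0.6],[-0.15,0.59,0.0,0,0,-0.0,0.6],[-0.2,0.78,0.0,0,0,-0.0,0.6],[-0.25,0.98,0.0,0,0,-0.0,0.6]]]
[[[-0.06,0.24,0.0,0,0,-0.0,0.6],[-0.12,0.47,0.0,0,0,-0.0,0.6],[-0.18,0.71,0.0,0,0,-0.0,0.6],[-0.24,0.94,0.0,0,0,-0.0,0.6],[-0.24,0.94,0.0,0,0,-0.0,0.6]]]
[[[0.0,0.0,0.0,0,0,-0.0,0.6],[0.0,0.0,0.0,0,0,-0.0,0.6]]]
  #-> [631.  100.4 110.   85.4]
[[[0.0,0.0,0.15,0,0,-0.0,0.6],[0.0,0.0,0.3,0,0,-0.0,0.6],[0.0,0.0,0.45,0,0,-0.0,0.6],[0.0,0.0,0.6,0,0,-0.0,0.6],[0.0,0.0,0.6,0,0,-0.0,0.6]]]
  #-> [631.  100.4  50.   85.4]
[[[0.0,0.0,0.04,0,0,-0.0,0.6],[0.0,0.0,0.08,0,0,-0.0,0.6],[0.0,0.0,0.12,0,0,-0.0,0.6],[0.0,0.0,0.12,0,0,-0.0,0.6],[0.0,0.0,0.12,0,0,-0.0,0.6]]]
  #-> [631.  100.4  38.   85.4]
```

Call:
jog_arm(
  motion=[
    [[0,0,0.32,0,0,0,0],[0,0,0.64,0,0,0,0],[0,0,0.64,0,0,0,0],[0,0,0.64,0,0,0,0]],
  ],
)

```text
time_s: 13.5
tool_pos: [0.4437, 0.1643, 0.0364]
tool_rot: [-180.0, -0.0, 85.4]
force: [0.1, 0.1, -0.3]
grip_width: 0.0876
grasp_force: 0.0
```

Call:
jog_arm(
  motion=[
    [[0,0,0,0,0,0,0.6],[0,0,0,0,0,0,0.6],[0,0,0,0,0,0,0.6],[0,0,0,0,0,0,0.6],[0,0,0,0,0,0,0.6]],
  ],
)

```text
time_s: 14.0
tool_pos: [0.4432, 0.1643, 0.0359]
tool_rot: [180.0, 0.0, 85.4]
force: [-1.7, -0.4, 3.8]
grip_width: 0.0572
grasp_force: 15.0
```

Call:
jog_arm(
  motion=[
    [[0,0,0,0,0,0,0.6],[0,0,0,0,0,0,0.6],[0,0,0,0,0,0,0.6]],
  ],
)

```text
time_s: 14.3
tool_pos: [0.4432, 0.1643, 0.0359]
tool_rot: [-180.0, 0.0, 85.4]
force: [-2.6, -1.8, 5.9]
grip_width: 0.057
grasp_force: 15.0
```

Call:
jog_arm(
  motion=[
    [[0,0,-0.15,0,0,0,0.6],[0,0,-0.35,0,0,0,0.6],[0,0,-0.55,0,0,0,0.6],[0,0,-0.7,0,0,0,0.6],[0,0,-0.74,0,0,0,0.6]],
  ],
)

```text
time_s: 14.8
tool_pos: [0.444, 0.1644, 0.1105]
tool_rot: [179.9, -0.0, 85.4]
force: [0.5, -0.5, -2.1]
grip_width: 0.0574
grasp_force: 15.0
```

Call:
jog_arm(
  motion=[
    [[-0.05,0.2,0,0,0,0,0.6],[-0.1,0.39,0,0,0,0,0.6],[-0.15,0.59,0,0,0,0,0.6],[-0.2,0.78,0,0,0,0,0.6],[-0.25,0.98,0,0,0,0,0.6]],
  ],
)

```text
time_s: 15.3
tool_pos: [0.5388, 0.1309, 0.1079]
tool_rot: [-179.9, 0.0, 85.4]
force: [-0.8, 0.8, -3.4]
grip_width: 0.0571
grasp_force: 15.0
```

Call:
jog_arm(
  motion=[
    [[-0.06,0.24,0,0,0,0,0.6],[-0.12,0.47,0,0,0,0,0.6],[-0.18,0.71,0,0,0,0,0.6],[-0.24,0.94,0,0,0,0,0.6],[-0.24,0.94,0,0,0,0,0.6]],
  ],
)

```text
time_s: 15.8
tool_pos: [0.6329, 0.0973, 0.1074]
tool_rot: [-180.0, 0.0, 85.2]
force: [-0.7, -1.1, -2.6]
grip_width: 0.0574
grasp_force: 15.0
```

Call:
jog_arm(
  motion=[
    [[0,0,0.15,0,0,0,0.6],[0,0,0.3,0,0,0,0.6],[0,0,0.45,0,0,0,0.6],[0,0,0.6,0,0,0,0.6],[0,0,0.6,0,0,0,0.6]],
  ],
)

```text
time_s: 16.3
tool_pos: [0.628, 0.0997, 0.046]
tool_rot: [-179.7, 0.1, 85.5]
force: [-0.8, 0.0, -2.1]
grip_width: 0.0569
grasp_force: 15.0
```

Call:
jog_arm(
  motion=[
    [[0,0,0.04,0,0,0,0.6],[0,0,0.08,0,0,0,0.6],[0,0,0.12,0,0,0,0.6],[0,0,0.13,0,0,0,0.6],[0,0,0.13,0,0,0,0.6]],
  ],
)

```text
time_s: 16.8
tool_pos: [0.6308, 0.1, 0.0366]
tool_rot: [180.0, 0.0, 85.4]
force: [0.8, 0.5, -2.5]
grip_width: 0.0569
grasp_force: 15.0
```

Call:
jog_arm(
  motion=[
    [[0,0,0.01,0,0,0,0.6],[0,0,0.01,0,0,0,0.6],[0,0,0.01,0,0,0,0],[0,0,0.01,0,0,0,0],[0,0,0.01,0,0,0,0]],
  ],
)

```text
time_s: 17.3
tool_pos: [0.6311, 0.1002, 0.0359]
tool_rot: [180.0, -0.0, 85.4]
force: [-0.1, -0.5, 0.0]
grip_width: 0.0737
grasp_force: 0.0
```

Call:
jog_arm(
  motion=[
    [[0,0,0,0,0,0,0],[0,0,0,0,0,0,0],[0,0,-0.3,0,0,0,0],[0,0,-0.6,0,0,0,0],[0,0,-0.94,0,0,0,0]],
  ],
)

```text
time_s: 17.8
tool_pos: [0.6301, 0.1, 0.1298]
tool_rot: [-179.9, 0.0, 85.4]
force: [0.5, -0.8, -0.1]
grip_width: 0.0873
grasp_force: 0.0
```

```bash
echo '[631,100.4,130,85.43]' > cmd.json; python3 plan.py 361.6,277.9,130,44.8,0,1 361.6,277.9,70,44.8,0,2
```

```text
[[[0.13,-0.24,0.0,0,0,0.02,0.0],[0.27,-0.49,0.0,0,0,0.039,0.0],[0.4,-0.74,0.0,0,0,0.059,0.0],[0.54,-0.98,0.0,0,0,0.078,0.0]]]
[[[0.09,-0.33,0.0,0,0,0.024,0.0],[0.17,-0.65,0.0,0,0,0.047,0.0],[0.26,-0.98,0.0,0,0,0.071,0.0]]]
[[[0.01,-0.33,0.0,0,0,0.023,0.0],[0.02,-0.65,0.0,0,0,0.046,0.0],[0.03,-0.98,0.0,0,0,0.069,0.0]]]
[[[-0.02,-0.11,0.0,0,0,0.008,0.0],[-0.02,-0.11,0.0,0,0,0.008,0.0]]]
  #-> [361.6 277.7 130.   44.8]
[[[0.0,-0.0,0.3,0,0,-0.0,0.0],[0.0,-0.0,0.6,0,0,-0.0,0.0],[0.0,-0.0,0.6,0,0,-0.0,0.0],[0.0,-0.0,0.6,0,0,-0.0,0.0]]]
  #-> [361.6 277.7  70.   44.8]
```

Call:
jog_arm(
  motion=[
    [[0.13,-0.24,0,0,0,0.02,0],[0.27,-0.49,0,0,0,0.039,0],[0.4,-0.74,0,0,0,0.059,0],[0.54,-0.98,0,0,0,0.078,0]],
  ],
)

```text
time_s: 18.2
tool_pos: [0.5363, 0.1622, 0.1296]
tool_rot: [180.0, 0.0, 71.2]
force: [0.4, 0.5, 0.2]
grip_width: 0.087
grasp_force: 0.0
```

Call:
jog_arm(
  motion=[
    [[0.09,-0.33,0,0,0,0.024,0],[0.17,-0.65,0,0,0,0.047,0],[0.26,-0.98,0,0,0,0.071,0]],
  ],
)

```text
time_s: 18.5
tool_pos: [0.4517, 0.2182, 0.1296]
tool_rot: [180.0, -0.0, 58.4]
force: [-0.5, 0.4, 0.2]
grip_width: 0.0871
grasp_force: 0.0
```

Call:
jog_arm(
  motion=[
    [[0.01,-0.33,0,0,0,0.023,0],[0.02,-0.65,0,0,0,0.046,0],[0.03,-0.98,0,0,0,0.069,0]],
  ],
)

```text
time_s: 18.8
tool_pos: [0.3695, 0.2719, 0.1297]
tool_rot: [180.0, -0.0, 46.0]
force: [1.3, 1.0, 0.4]
grip_width: 0.087
grasp_force: 0.0
```

Call:
jog_arm(
  motion=[
    [[-0.02,-0.11,0,0,0,0.008,0],[-0.02,-0.11,0,0,0,0.008,0]],
  ],
)

```text
time_s: 19.0
tool_pos: [0.3599, 0.2786, 0.1298]
tool_rot: [179.9, -0.0, 45.0]
force: [-0.0, 0.3, -0.4]
grip_width: 0.087
grasp_force: 0.0
```

Call:
jog_arm(
  motion=[
    [[0,0,0.3,0,0,0,0],[0,0,0.6,0,0,0,0],[0,0,0.6,0,0,0,0],[0,0,0.6,0,0,0,0]],
  ],
)

```text
time_s: 19.4
tool_pos: [0.3618, 0.277, 0.0697]
tool_rot: [-180.0, 0.0, 44.7]
force: [-0.3, 0.4, 0.2]
grip_width: 0.0871
grasp_force: 0.0
```

```bash
python3 - <<'E'
from h import *
p,d=env.read_camera("top");c=cam("top");P=cloud(d,c)
q=P[(np.hypot(P[...,0]-.631,P[...,1]-.1008)<.035)&(P[...,2]>.055)];print("globe",len(q),rect(q),q[:,2].max())
o=env.get_obs();p,d=env.read_camera("wrist");cv2.imwrite("pics/w3.png",p[:,:,::-1]);print(o["tool_pos"],o["qpos"][6])
E
python3 plan.py 361.6,277.9,24,44.8,0,2 361.6,277.9,110,44.8,.7,1,30 640.5,215.2,110,85.5,.7,2 640.5,215.2,32,85.5,.7,2,25
```

```text
globe 374 [633.6 100.   48.7  48.7 -43.5] 0.0744495971969884
[0.36237317 0.27763288 0.07051516] -90.61562232100253
[[[0.0,-0.0,0.23,0,0,-0.0,0.0],[0.0,-0.0,0.46,0,0,-0.0,0.0],[0.0,-0.0,0.46,0,0,-0.0,0.0],[0.0,-0.0,0.46,0,0,-0.0,0.0]]]
  #-> [361.6 277.7  24.   44.8]
[[[0.0,-0.0,-0.29,0,0,-0.0,0.7],[0.0,-0.0,-0.57,0,0,-0.0,0.7],[0.0,-0.0,-0.86,0,0,-0.0,0.7],[0.0,-0.0,-0.86,0,0,-0.0,0.7]]]
  #-> [361.6 277.7 110.   44.8]
[[[0.16,0.24,0.0,0,0,-0.023,0.7],[0.31,0.49,0.0,0,0,-0.046,0.7],[0.47,0.74,0.0,0,0,-0.069,0.7],[0.63,0.98,0.0,0,0,-0.092,0.7]]]
[[[0.07,0.24,0.0,0,0,-0.02,0.7],[0.14,0.49,0.0,0,0,-0.04,0.7],[0.21,0.74,0.0,0,0,-0.061,0.7],[0.28,0.98,0.0,0,0,-0.081,0.7]]]
[[[0.01,0.34,0.0,0,0,-0.027,0.7],[0.02,0.67,0.0,0,0,-0.053,0.7],[0.02,0.67,0.0,0,0,-0.053,0.7],[0.02,0.67,0.0,0,0,-0.053,0.7]]]
  #-> [640.2 215.6 110.   85.4]
[[[-0.0,0.0,0.2,0,0,-0.0,0.7],[-0.0,0.0,0.39,0,0,-0.0,0.7],[-0.0,0.0,0.58,0,0,-0.0,0.7],[-0.0,0.0,0.78,0,0,-0.0,0.7],[-0.0,0.0,0.78,0,0,-0.0,0.7]]]
[[[-0.0,0.0,0.0,0,0,-0.0,0.7],[-0.0,0.0,0.0,0,0,-0.0,0.7]]]
  #-> [640.2 215.6  32.   85.4]
```

View pics/w3.png

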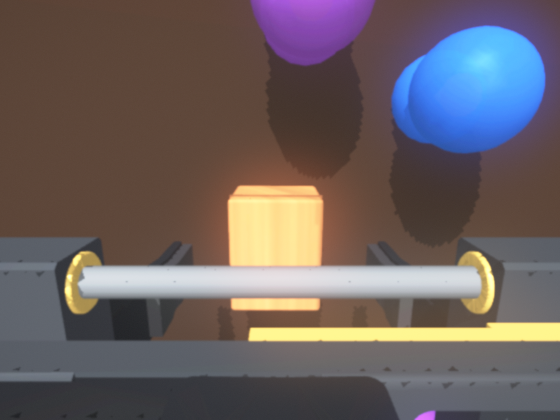

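The wrist view shows the box squared up and centred between the jaws, spanning (229–322, 186–310). The globe stands within 3 mm of its place.

Call:
jog_arm(
  motion=[
    [[0,0,0.23,0,0,0,0],[0,0,0.46,0,0,0,0],[0,0,0.46,0,0,0,0.7],[0,0,0.46,0,0,0,0.7],[0,0,0.46,0,0,0,0.7]],
  ],
)

```text
time_s: 20.0
tool_pos: [0.3626, 0.2782, 0.0251]
tool_rot: [179.9, -0.1, 44.7]
force: [-0.5, 0.0, 0.8]
grip_width: 0.0704
grasp_force: 0.0
```

Call:
jog_arm(
  motion=[
    [[0,0,0,0,0,0,0.7],[0,0,0,0,0,0,0.7],[0,0,0,0,0,0,0.7],[0,0,0,0,0,0,0.7],[0,0,0,0,0,0,0.7]],
  ],
)

```text
time_s: 20.5
tool_pos: [0.3617, 0.2778, 0.0242]
tool_rot: [180.0, -0.0, 44.8]
force: [-1.4, -0.7, 6.5]
grip_width: 0.0498
grasp_force: 15.0
```

Call:
jog_arm(
  motion=[
    [[0,0,-0.2,0,0,0,0.7],[0,0,-0.5,0,0,0,0.7],[0,0,-0.86,0,0,0,0.7],[0,0,-0.86,0,0,0,0.7]],
  ],
)

```text
time_s: 20.9
tool_pos: [0.3639, 0.2793, 0.1134]
tool_rot: [179.8, -0.4, 44.8]
force: [0.5, -0.1, -1.8]
grip_width: 0.0499
grasp_force: 15.0
```

Call:
jog_arm(
  motion=[
    [[0.16,0.24,0,0,0,-0.023,0.7],[0.31,0.49,0,0,0,-0.046,0.7],[0.47,0.74,0,0,0,-0.069,0.7],[0.63,0.98,0,0,0,-0.092,0.7]],
  ],
)

```text
time_s: 21.3
tool_pos: [0.4756, 0.2511, 0.1081]
tool_rot: [-180.0, 0.1, 61.5]
force: [-0.5, -0.6, -1.8]
grip_width: 0.0503
grasp_force: 15.0
```

Call:
jog_arm(
  motion=[
    [[0.07,0.24,0,0,0,-0.02,0.7],[0.14,0.49,0,0,0,-0.04,0.7],[0.21,0.74,0,0,0,-0.061,0.7],[0.28,0.98,0,0,0,-0.081,0.7]],
  ],
)

```text
time_s: 21.7
tool_pos: [0.5749, 0.2287, 0.1077]
tool_rot: [-179.9, 0.1, 76.0]
force: [0.7, -0.5, -1.4]
grip_width: 0.0497
grasp_force: 15.0
```

Call:
jog_arm(
  motion=[
    [[0.01,0.34,0,0,0,-0.027,0.7],[0.02,0.67,0,0,0,-0.053,0.7],[0.02,0.67,0,0,0,-0.053,0.7],[0.02,0.67,0,0,0,-0.053,0.7]],
  ],
)

```text
time_s: 22.1
tool_pos: [0.6394, 0.2145, 0.1073]
tool_rot: [-179.8, 0.0, 85.3]
force: [-0.8, 1.1, -2.4]
grip_width: 0.05
grasp_force: 15.0
```

Call:
jog_arm(
  motion=[
    [[0,0,0.2,0,0,0,0.7],[0,0,0.39,0,0,0,0.7],[0,0,0.58,0,0,0,0.7],[0,0,0.78,0,0,0,0.7],[0,0,0.78,0,0,0,0.7]],
  ],
)

```text
time_s: 22.6
tool_pos: [0.6382, 0.2153, 0.0291]
tool_rot: [-179.8, 0.1, 85.5]
force: [0.0, 0.5, -1.9]
grip_width: 0.0501
grasp_force: 15.0
```

Call:
jog_arm(
  motion=[
    [[0,0,0,0,0,0,0.7],[0,0,0,0,0,0,0.7],[0,0,0.01,0,0,0,0.7],[0,0,0.01,0,0,0,0.7]],
  ],
)

```text
time_s: 23.0
tool_pos: [0.64, 0.2153, 0.0309]
tool_rot: [180.0, 0.0, 85.4]
force: [-0.3, -0.7, -1.8]
grip_width: 0.0499
grasp_force: 15.0
```

Call:
jog_arm(
  motion=[
    [[0,0,0.01,0,0,0,0.7],[0,0,0.01,0,0,0,0.7],[0,0,0.01,0,0,0,0],[0,0,0.01,0,0,0,0],[0,0,0.01,0,0,0,0]],
  ],
)

```text
time_s: 23.5
tool_pos: [0.6402, 0.2155, 0.0298]
tool_rot: [180.0, -0.0, 85.4]
force: [-0.5, 0.5, 0.1]
grip_width: 0.0667
grasp_force: 0.0
```

Call:
jog_arm(
  motion=[
    [[0,0,0,0,0,0,0],[0,0,0,0,0,0,0],[0,0,-0.3,0,0,0,0],[0,0,-0.65,0,0,0,0],[0,0,-1.0,0,0,0,0]],
  ],
)

```text
time_s: 24.0
tool_pos: [0.6396, 0.2152, 0.1303]
tool_rot: [-179.9, 0.0, 85.4]
force: [0.0, -0.3, -0.1]
grip_width: 0.0866
grasp_force: 0.0
```

```bash
echo '[640.2,215.6,130,85.43]' > cmd.json; python3 plan.py 359.3,-289,130,85.43,0,1 359.3,-289,70,85.43,0,2
```

```text
[[[-0.33,-0.15,0.0,0,0,-0.0,0.0],[-0.65,-0.3,0.0,0,0,-0.0,0.0],[-0.98,-0.45,0.0,0,0,-0.0,0.0]]]
[[[-0.33,-0.15,0.0,0,0,-0.0,0.0],[-0.65,-0.3,0.0,0,0,-0.0,0.0],[-0.98,-0.45,0.0,0,0,-0.0,0.0]]]
[[[-0.33,-0.15,0.0,0,0,-0.0,0.0],[-0.65,-0.3,0.0,0,0,-0.0,0.0],[-0.98,-0.45,0.0,0,0,-0.0,0.0]]]
[[[-0.33,-0.15,0.0,0,0,-0.0,0.0],[-0.65,-0.3,0.0,0,0,-0.0,0.0],[-0.98,-0.44,0.0,0,0,-0.0,0.0]]]
[[[-0.33,-0.15,0.0,0,0,-0.0,0.0],[-0.65,-0.3,0.0,0,0,-0.0,0.0],[-0.98,-0.45,0.0,0,0,-0.0,0.0]]]
[[[-0.35,-0.16,0.0,0,0,-0.0,0.0],[-0.35,-0.16,0.0,0,0,-0.0,0.0]]]
  #-> [ 359.1 -288.6  130.    85.4]
[[[-0.0,0.0,0.3,0,0,-0.0,0.0],[-0.0,0.0,0.6,0,0,-0.0,0.0],[-0.0,0.0,0.6,0,0,-0.0,0.0],[-0.0,0.0,0.6,0,0,-0.0,0.0]]]
  #-> [ 359.1 -288.6   70.    85.4]
```

Call:
jog_arm(
  motion=[
    [[-0.33,-0.15,0,0,0,0,0],[-0.65,-0.3,0,0,0,0,0],[-0.98,-0.45,0,0,0,0,0]],
  ],
)

```text
time_s: 24.3
tool_pos: [0.5867, 0.1206, 0.1298]
tool_rot: [180.0, 0.0, 85.5]
force: [0.3, -0.4, -0.3]
grip_width: 0.0872
grasp_force: 0.0
```

Call:
jog_arm(
  motion=[
    [[-0.33,-0.15,0,0,0,0,0],[-0.65,-0.3,0,0,0,0,0],[-0.98,-0.45,0,0,0,0,0]],
  ],
)

```text
time_s: 24.6
tool_pos: [0.5338, 0.026, 0.1296]
tool_rot: [180.0, 0.0, 85.4]
force: [0.0, -1.0, 0.3]
grip_width: 0.0874
grasp_force: 0.0
```

Call:
jog_arm(
  motion=[
    [[-0.33,-0.15,0,0,0,0,0],[-0.65,-0.3,0,0,0,0,0],[-0.98,-0.45,0,0,0,0,0]],
  ],
)

```text
time_s: 24.9
tool_pos: [0.4812, -0.0681, 0.1298]
tool_rot: [180.0, 0.0, 85.5]
force: [0.4, -0.4, -1.5]
grip_width: 0.087
grasp_force: 0.0
```

Call:
jog_arm(
  motion=[
    [[-0.33,-0.15,0,0,0,0,0],[-0.65,-0.3,0,0,0,0,0],[-0.98,-0.44,0,0,0,0,0]],
  ],
)

```text
time_s: 25.2
tool_pos: [0.4295, -0.1623, 0.1299]
tool_rot: [180.0, 0.0, 85.5]
force: [0.2, -0.4, -0.0]
grip_width: 0.0871
grasp_force: 0.0
```

Call:
jog_arm(
  motion=[
    [[-0.33,-0.15,0,0,0,0,0],[-0.65,-0.3,0,0,0,0,0],[-0.98,-0.45,0,0,0,0,0]],
  ],
)

```text
time_s: 25.5
tool_pos: [0.377, -0.2563, 0.1299]
tool_rot: [180.0, 0.0, 85.5]
force: [-0.0, -1.5, 0.0]
grip_width: 0.0871
grasp_force: 0.0
```

Call:
jog_arm(
  motion=[
    [[-0.35,-0.16,0,0,0,0,0],[-0.35,-0.16,0.3,0,0,0,0],[-0.35,-0.16,0.6,0,0,0,0],[-0.35,-0.16,0.6,0,0,0,0],[-0.35,-0.16,0.6,0,0,0,0]],
  ],
)

```text
time_s: 26.0
tool_pos: [0.359, -0.2886, 0.0699]
tool_rot: [-180.0, -0.0, 85.5]
force: [-0.3, -0.0, 0.8]
grip_width: 0.0869
grasp_force: 0.0
```

```bash
python3 - <<'E'
from h import *
p,d=env.read_camera("top");c=cam("top");P=cloud(d,c)
q=P[(np.hypot(P[...,0]-.6405,P[...,1]-.2152)<.045)&(P[...,2]>.045)];print("box",len(q),rect(q),np.median(q[:,2]))
o=env.get_obs();p,d=env.read_camera("wrist");cv2.imwrite("pics/w4.png",p[:,:,::-1]);print(o["tool_pos"])
E
```

```text
box 618 [641.5 213.9  65.2  50.4  85.4] 0.05085204092333134
[ 0.35977871 -0.28909804  0.07072044]
```

View pics/w4.png

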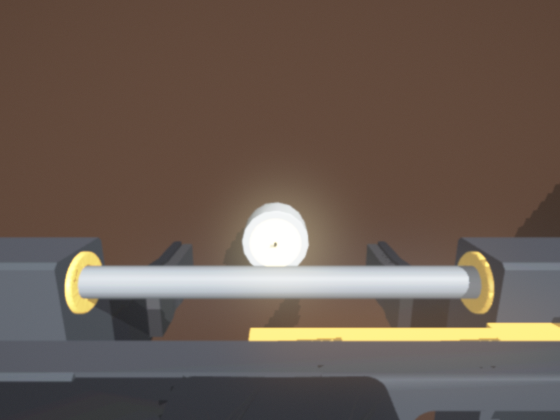

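The wrist view shows the tin at (276,243), centred between the jaws. The box sits within 2 mm of the tile's centre, squared to it.

Call:
jog_arm(
  motion=[
    [[0,0,0.25,0,0,0,0],[0,0,0.45,0,0,0,0],[0,0,0.53,0,0,0,0],[0,0,0.53,0,0,0,0.7],[0,0,0.53,0,0,0,0.7]],
  ],
)

```text
time_s: 26.6
tool_pos: [0.3598, -0.2895, 0.0177]
tool_rot: [179.9, 0.1, 85.5]
force: [0.3, 0.4, -0.2]
grip_width: 0.0779
grasp_force: 0.0
```

Call:
jog_arm(
  motion=[
    [[0,0,0,0,0,0,0.7],[0,0,0,0,0,0,0.7],[0,0,0,0,0,0,0.7],[0,0,0,0,0,0,0.7],[0,0,0,0,0,0,0.7]],
  ],
)

```text
time_s: 27.1
tool_pos: [0.3589, -0.289, 0.0167]
tool_rot: [-180.0, 0.0, 85.4]
force: [0.6, -0.4, 1.9]
grip_width: 0.0395
grasp_force: 15.1
```

Call:
jog_arm(
  motion=[
    [[0,0,0,0,0,0,0.7],[0,0,0,0,0,0,0.7],[0,0,0,0,0,0,0.7]],
  ],
)

```text
time_s: 27.4
tool_pos: [0.3589, -0.289, 0.0167]
tool_rot: [-180.0, 0.0, 85.4]
force: [-0.9, 0.9, 2.5]
grip_width: 0.0394
grasp_force: 15.0
```

```bash
echo '[359.1,-288.6,17,85.43]' > cmd.json; python3 plan.py 359.1,-288.6,120,85.43,.7,0 640.8,214.8,120,85.43,.7,2 640.8,214.8,75,85.43,.7,1,20 640.8,214.8,69,85.43,.7,3
```

```text
[[[0.0,0.0,-0.33,0,0,-0.0,0.7],[0.0,0.0,-0.65,0,0,-0.0,0.7],[0.0,0.0,-0.98,0,0,-0.0,0.7]]]
[[[0.0,0.0,-0.05,0,0,-0.0,0.7]]]
  #-> [ 359.1 -288.6  120.    85.4]
[[[0.33,0.15,0.0,0,0,-0.0,0.7],[0.65,0.3,0.0,0,0,-0.0,0.7],[0.98,0.45,0.0,0,0,-0.0,0.7]]]
[[[0.33,0.15,0.0,0,0,-0.0,0.7],[0.65,0.3,0.0,0,0,-0.0,0.7],[0.98,0.45,0.0,0,0,-0.0,0.7]]]
[[[0.33,0.15,0.0,0,0,-0.0,0.7],[0.65,0.3,0.0,0,0,-0.0,0.7],[0.98,0.45,0.0,0,0,-0.0,0.7]]]
[[[0.33,0.15,0.0,0,0,-0.0,0.7],[0.65,0.3,0.0,0,0,-0.0,0.7],[0.98,0.45,0.0,0,0,-0.0,0.7]]]
[[[0.33,0.15,0.0,0,0,-0.0,0.7],[0.65,0.3,0.0,0,0,-0.0,0.7],[0.98,0.45,0.0,0,0,-0.0,0.7]]]
[[[0.34,0.16,0.0,0,0,-0.0,0.7],[0.34,0.16,0.0,0,0,-0.0,0.7],[0.34,0.16,0.0,0,0,-0.0,0.7]]]
  #-> [641.1 214.5 120.   85.4]
[[[0.0,-0.0,0.15,0,0,-0.0,0.7],[0.0,-0.0,0.3,0,0,-0.0,0.7],[0.0,-0.0,0.45,0,0,-0.0,0.7],[0.0,-0.0,0.45,0,0,-0.0,0.7]]]
  #-> [641.1 214.5  75.   85.4]
[[[0.0,-0.0,0.06,0,0,-0.0,0.7],[0.0,-0.0,0.06,0,0,-0.0,0.7],[0.0,-0.0,0.06,0,0,-0.0,0.7],[0.0,-0.0,0.06,0,0,-0.0,0.7]]]
  #-> [641.1 214.5  69.   85.4]
```

Call:
jog_arm(
  motion=[
    [[0,0,-0.2,0,0,0,0.7],[0,0,-0.55,0,0,0,0.7],[0,0,-0.98,0,0,0,0.7]],
  ],
)

```text
time_s: 27.7
tool_pos: [0.3577, -0.2878, 0.1141]
tool_rot: [-179.8, -0.2, 85.4]
force: [0.8, -1.0, -0.1]
grip_width: 0.0397
grasp_force: 15.0
```

Call:
jog_arm(
  motion=[
    [[0,0,-0.05,0,0,0,0.7],[0.33,0.15,-0.05,0,0,0,0.7],[0.65,0.3,-0.05,0,0,0,0.7],[0.98,0.45,-0.05,0,0,0,0.7]],
  ],
)

```text
time_s: 28.1
tool_pos: [0.4117, -0.1939, 0.1191]
tool_rot: [-180.0, 0.0, 85.4]
force: [0.1, -0.7, -1.0]
grip_width: 0.04
grasp_force: 15.0
```

Call:
jog_arm(
  motion=[
    [[0.33,0.15,0,0,0,0,0.7],[0.65,0.3,0,0,0,0,0.7],[0.98,0.45,0,0,0,0,0.7]],
  ],
)

```text
time_s: 28.4
tool_pos: [0.4644, -0.0994, 0.1189]
tool_rot: [-180.0, 0.0, 85.4]
force: [0.7, -0.5, -0.6]
grip_width: 0.0397
grasp_force: 15.0
```

Call:
jog_arm(
  motion=[
    [[0.33,0.15,0,0,0,0,0.7],[0.65,0.3,0,0,0,0,0.7],[0.98,0.45,0,0,0,0,0.7]],
  ],
)

```text
time_s: 28.7
tool_pos: [0.5171, -0.0055, 0.1188]
tool_rot: [-180.0, 0.0, 85.4]
force: [0.0, -0.0, -0.4]
grip_width: 0.0396
grasp_force: 15.0
```

Call:
jog_arm(
  motion=[
    [[0.33,0.15,0,0,0,0,0.7],[0.65,0.3,0,0,0,0,0.7],[0.98,0.45,0,0,0,0,0.7]],
  ],
)

```text
time_s: 29.0
tool_pos: [0.5698, 0.0885, 0.1185]
tool_rot: [-179.9, 0.0, 85.4]
force: [-0.6, 0.0, -0.4]
grip_width: 0.0394
grasp_force: 15.0
```

Call:
jog_arm(
  motion=[
    [[0.33,0.15,0,0,0,0,0.7],[0.65,0.3,0,0,0,0,0.7],[0.98,0.45,0,0,0,0,0.7]],
  ],
)

```text
time_s: 29.3
tool_pos: [0.6225, 0.1825, 0.1182]
tool_rot: [-179.9, 0.0, 85.4]
force: [-0.8, -0.4, -0.2]
grip_width: 0.0394
grasp_force: 15.0
```

Call:
jog_arm(
  motion=[
    [[0.2,0.1,0,0,0,0,0.7],[0.34,0.16,0,0,0,0,0.7],[0.34,0.16,0,0,0,0,0.7],[0.34,0.16,0,0,0,0,0.7]],
  ],
)

```text
time_s: 29.7
tool_pos: [0.6402, 0.2139, 0.1184]
tool_rot: [-179.9, 0.1, 85.5]
force: [0.3, -0.6, -0.3]
grip_width: 0.0394
grasp_force: 15.0
```

Call:
jog_arm(
  motion=[
    [[0,0,0.15,0,0,0,0.7],[0,0,0.3,0,0,0,0.7],[0,0,0.42,0,0,0,0.7],[0,0,0.42,0,0,0,0.7],[0,0,0.42,0,0,0,0.7]],
  ],
)

```text
time_s: 30.2
tool_pos: [0.6405, 0.2139, 0.0768]
tool_rot: [-179.9, 0.0, 85.4]
force: [0.2, 0.1, -0.9]
grip_width: 0.0398
grasp_force: 15.0
```

Call:
jog_arm(
  motion=[
    [[0,0,0.05,0,0,0,0.7],[0,0,0.09,0,0,0,0.7],[0,0,0.09,0,0,0,0.7],[0,0,0.09,0,0,0,0.7]],
  ],
)

```text
time_s: 30.6
tool_pos: [0.6409, 0.2142, 0.0685]
tool_rot: [180.0, 0.0, 85.4]
force: [-0.7, 0.5, 0.0]
grip_width: 0.0393
grasp_force: 15.0
```

Now about 1 mm up: lower, release, lift and check.

Call:
jog_arm(
  motion=[
    [[0,0,0.01,0,0,0,0.7],[0,0,0.01,0,0,0,0.7],[0,0,0.01,0,0,0,0],[0,0,0.01,0,0,0,0],[0,0,0.01,0,0,0,0]],
  ],
)

```text
time_s: 31.1
tool_pos: [0.6409, 0.2142, 0.0676]
tool_rot: [180.0, 0.0, 85.4]
force: [-0.1, -0.5, 0.6]
grip_width: 0.0564
grasp_force: 0.0
```

Call:
jog_arm(
  motion=[
    [[0,0,0,0,0,0,0],[0,0,0,0,0,0,0],[0,0,0,0,0,0,0],[0,0,-0.3,0,0,0,0],[0,0,-0.7,0,0,0,0]],
  ],
)

```text
time_s: 31.6
tool_pos: [0.6392, 0.2133, 0.1356]
tool_rot: [-179.7, 0.1, 85.4]
force: [0.3, 0.1, 0.6]
grip_width: 0.0862
grasp_force: 0.0
```

Call:
jog_arm(
  motion=[
    [[0.2,-0.3,-0.1,0,0,0,0],[0.4,-0.6,-0.3,0,0,0,0],[0.6,-0.9,-0.5,0,0,0,0],[0.6,-0.9,-0.5,0,0,0,0]],
  ],
)

```text
time_s: 32.0
tool_pos: [0.5521, 0.2882, 0.1916]
tool_rot: [179.8, -0.3, 86.0]
force: [-0.5, 0.2, 0.7]
grip_width: 0.0873
grasp_force: 0.0
```

Call:
jog_arm(
  motion=[
    [[0.2,-0.3,0,0,0,0,0],[0.4,-0.6,0,0,0,0,0],[0.6,-0.9,0,0,0,0,0],[0.6,-0.9,0,0,0,0,0]],
  ],
)

```text
time_s: 32.4
tool_pos: [0.4657, 0.353, 0.1881]
tool_rot: [-179.9, -0.1, 86.0]
force: [-0.0, 1.0, -0.3]
grip_width: 0.0869
grasp_force: 0.0
```

```bash
python3 - <<'E'
from h import *
p,d=env.read_camera("top");c=cam("top");cv2.imwrite("pics/top9.png",p[:,:,::-1]);P=cloud(d,c)
for n,x,y,r,z0,z1 in [("mug",.6046,-.2434,.037,.07,.1),("car",.6134,-.1286,.062,.02,.06),("globe",.6314,.1008,.035,.055,.1),("box",.6405,.2152,.045,.044,.06),("tin",.6405,.2152,.035,.068,.1),("remote",.79,-.127,.09,.01,.04)]:
    q=P[(np.hypot(P[...,0]-x,P[...,1]-y)<r)&(P[...,2]>z0)&(P[...,2]<z1)]
    if n=="car": q=q[(q[:,1]<-.07)]
    print(n,len(q),rect(q),np.percentile(q[:,2],95).round(4))
s,_=env.read_camera("scene");cv2.imwrite("pics/scene9.png",s[:,:,::-1]);print(env.get_obs()["time_s"])
E
```

```text
mug 222 [ 605.6 -241.4   62.6   61.8  -47.8] 0.0831
car 699 [ 614.6 -127.7   90.6   45.4   -4.6] 0.0429
globe 377 [6.326e+02 1.001e+02 5.110e+01 4.770e+01 3.000e-01] 0.0701
box 355 [641.5 214.   64.3  50.8  85.5] 0.0553
tin 254 [642.6 212.6  38.6  37.9   1.1] 0.0783
remote 1041 [ 790.5 -127.7  149.8   42.3  -88.4] 0.0198
32.5
```

View pics/scene9.png

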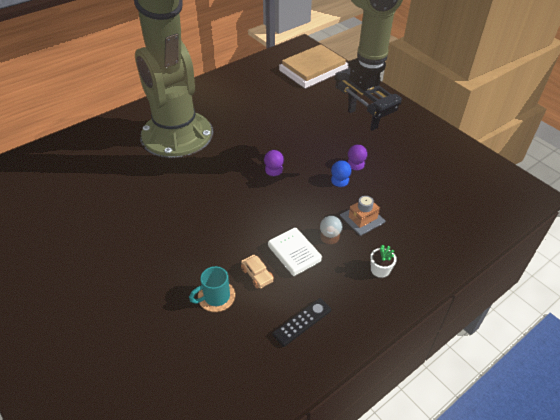

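View pics/top9.png

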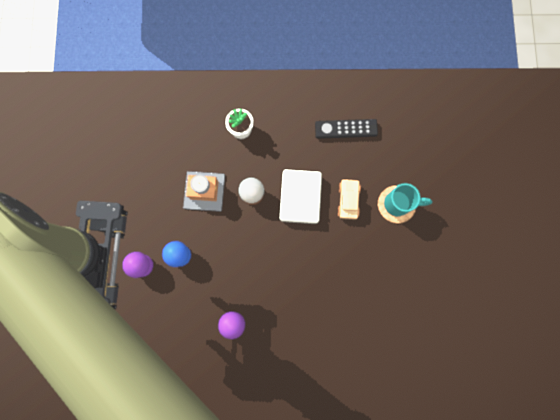

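Both views show the finished row in line: tin on box at (200,185), globe (251,190), router (301,196), car (349,199), mug on coaster (402,200). The plant and remote have not moved, and all errors are about 3 mm or less. Handing in.

```bash
python3 -c "
from cell import env
print(env.sign_off())"
```

```text
the job is handed in; nothing more can be done
None
```

The display is set out in one straight row with the router, every piece within about 3 mm of its place and let go, the remote and plant left where they were; I handed the job in after 32.5 s, and no verdict came back.

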